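# Brush out a core mould and hold the sprung lid of the warming chest for loading

### The arm

A 7-joint arm with a two-finger parallel gripper is mounted at the origin on a cart in front of the work surface, level with it; the furniture and walls round the work are solid. World frame = base frame: x ahead of the robot, y to its left, z up, the work surface at z = 0. Lengths are in m, angles in rad, forces in N, time in s.
With the tool pointing down it reaches from about 0.425 to 0.975 m from the base axis. Payload 16.7 kg.
Tool frame: the origin (TCP) lies between the finger pads; the fingertips stand 8 mm ahead of it and the grasp point (between the pads) lies 11 mm behind it (bot.tips_ahead is the distance from the TCP to the fingertips, in m); z points along the fingers, y is the line along which they close (so a half turn about z gives the same grasp; the last joint's range is limited). The gripper opens to 85 mm and grips with 20 to 120 N. Pads are 22 mm wide; open, the fingers measure 114 mm over their backs; the gripper's body (76 mm by 85 mm) begins 54 mm behind the grasp point. The pads swing forward as they close: fully open they stand 13 mm farther back than shut.
Start: joints at [-1.496, 0.426, 0.074, 1.606, -0.034, 1.111, -0.067], TCP at [0.15, 0.658, 0.239] pointing down, gripper open.
Joint ranges: [-2.85, 2.85], [-0.5, 2.14], [-1.23, 1.37], [0.21, 2.46], [-1.02, 4.16], [0.16, 2.05], [-2.73, 2.73]. Speed limits (rad/s): [1.89, 1.89, 2.39, 2.39, 3.01, 3.01, 3.01].

### API

Orientations are given as a unit quaternion [x, y, z, w].
In Python, from bench import sensors, cams, bot gives the robot as it stands. The module is installed in compiled form; this text tells all that it offers.
- The arm moves only by the shell command python3 -m inch 'ROWS' [FORCE]. ROWS is JSON, a list of rows, each a list of 5 numbers: the gripper's target within -1 to 1 (shut at 1, half-way at 0, fully open at -1), then the shift along the world's x, y, z in units of 150 mm (1.0 is 150 mm), then the turn about the world's z in units of 360 degrees (1.0 is 360 degrees). In form: [[hand, x, y, z, twist], ...]. A call has 1 to 10 rows; each row shifts and turns the commanded pose from where the row before left it; what a row does not reach is not made up. A row lasts 1/10 s, in which the tool goes at most 50 mm and 8.59 degrees, less where a joint would pass 70% of its speed; a pose out of reach is approached as far as the arm can. A call with a number of a shift or a turn outside -1 to 1 is refused whole. A call with a gripper value outside its range is refused whole. The fingers move at their own pace and stop on an object; FORCE is the grip in N (left out, the last holds). Time passes only in rows, so rows that do not move let the fingers close. It gives the time, the measured TCP pose, the force, the opening and the grip force at its end, in the units of the state.
- sensors.observe(): the state, without advancing time (a new reading comes with each control period).
- cams.grab_frame(name): name is "side" or "top" or "wrist"; returns a dict with "frame" (480x640x3 uint8, red, green, blue), "intrinsics" (3x3 intrinsics, pixels), "dist_coeffs" ([k1, k2, p1, p2, k3] as OpenCV has them; the pictures are not rectified), "eye" and "attitude" of the camera in the world. Camera axes: x right, y down, z forward; pixel columns grow to the right and rows downward; lengths in m; the calibration is good to about 2 mm. A picture is of the moment at which its call begins. There is no depth.
- bot.hand_in(): hands the job in; it is judged then, once.
The state is a dict: "time": time; "joints": joint angles; "joint_vel": joint speeds; "joint_torque": joint torques, N m; "tool_pos": TCP position; "eef_rot": TCP orientation; "ft_force": force on the tool from outside, world axes, zero at the start; "moment": the same for the moment, N m; "gripper_width": finger opening in m; "gripper_force": force on a finger pad.
Only numpy, scipy, OpenCV 4.12 (cv2) and the standard library are available. Lean on these libraries where they do the work, as an engineer would, in place of code of your own. Each camera call takes 0.05 s, during which the arm holds its last target. There are 200 camera calls.

### The job

Brush out the small steel core mould with the bottle brush, two full strokes down to the bottom and back up towards the mouth, and stand the brush back in its pot, upright and let go. Then lift the warming chest's sprung lid by its grab bar until it is past its balance point and the struts take over, without letting it swing up to its stop, ease it back and finish still holding it in the fingers, motionless just below the balance point, so that I can load the mould and the lid will drop shut by itself afterwards. The mould, the pot and everything else on the table stay where they stand.

Things in the scene. Friction and masses are not known exactly. Their poses are not given: they have to be found in the camera images.
- brush: Bottle brush, 210 mm, about 90 g, upright in its pot, bristles down. Origin: middle of the flat tip; z runs from the tip to the handle's end. White bristles 3 to 70 mm from the tip, 50 mm across, soft, no resistance (the solid core in them is 33 mm across, 20 mm at the tip); bare wire 6 mm thick to 120 mm; round wooden handle 19 mm thick from 135 to 200 mm.
- brush_grip (a point): Point on the brush's axis in the middle of the wooden handle, 165 mm from the tip: the place to grip (19 mm across, round).
- brush_pot: Stainless brush pot, loose, about 0.9 kg: foot 96 mm across, body 55 mm (61 mm at the flared rim), 80 mm high. Origin: centre of its underside; z up. Round bore on its axis 40 mm wide (46 mm at the mouth), inner floor 8 mm above the underside. The brush stands in it on its tip.
- mould: Steel mould for 50 mm cores, loose, about 0.95 kg: tube 65 mm across (73 mm over dark collars) on a foot plate 92 mm across with brass wing nuts, 90 mm high. Origin: centre of its underside; z up. Open bore on its axis 51 mm wide, inner floor 8 mm up. It and the pot may swap places. Full strokes: tip down to under 22 mm above the underside, up to over 55 mm, over the bore.
- chest: White warming chest, fixed, 250 x 320 mm in plan, box 107 mm high, grey control strip on the front. Origin: centre of the underside; x points from the front (robot side) to the back (hinge side), y to the left along the hinge. The closed lid's top is 143 mm above the table. A gas strut at either end, 171 mm left and right of the middle.
- lid (a joint): Lid angle, rad: 0 shut, grows as the front rises, stop at 1.35. Balance point at 0.85 (49 degrees). Below it the lid falls shut by its weight: the bar needs about 6 N to lift when shut, 3 N at 0.4, 0.6 N at 0.75. Above it the gas struts swing it up by themselves (0.7 N at 0.95, 2.3 N at 1.2). Past the balance: over 0.90. Just below: 0.67 to 0.83. Over 1.25 counts as swung up to the stop.
- lid_hinge (a point): Middle of the lid's hinge line, on the chest: 120 mm behind the chest's origin and 107 mm above its underside. The hinge line runs along the chest's y axis.
- lid_handle (a point): Middle of the black round grab bar on the lid's top, moving with the lid: 13 mm thick, along the chest's y axis, 110 mm free between its posts. Its axis is 41 mm above the lid's top, 40 mm behind the lid's front edge; with the lid shut 205 mm in front of the hinge line and 77 mm above it. The bar can turn between the fingers as the lid swings.
- jar_a: Bystander: screw-top jar of stone, 51 mm across, 72 mm high, at the back. Origin: centre of its underside. Leave it.
- core_a: Bystander: small core, 50 mm across, 53 mm high, at the front right. Origin: centre of its underside. Leave it.
- core_b: Bystander: small core, 50 mm across, 51 mm high, beside it. Origin: centre of its underside. Leave it.
- caliper: Bystander: steel caliper lying flat near the table's front edge, 225 x 72 x 8 mm. Origin: middle of its underside. Leave it.
Mind the look-alikes: they are no part of the job. Of the things like the brush, leave any that is blue or red; of the rest the larger one is meant.

How it is judged:
By the outcome, as a careful person would: the job done as asked, in the order asked, and still so for the second after the job is handed in, while the arm keeps its last pose, push and grip.
It also fails if it takes over 58 s, if anything falls off the work surface, if the arm or the gripper's body presses on something with over 40 N, if the wrist force passes 120 N, or if a joint passes its speed limit or range.

## Working session

There is one attempt and no reset: what is moved stays moved. The work goes in short steps, Python scripts to look and compute and a shell command to move; the robot and the scene stay as the last step left them, time stands still between calls to the robot, and variables do not carry over. Pictures are saved under pics/ and viewed, at most 10 in all, crops included, and the job is handed in when it is done.

```bash
mkdir -p pics; cat > h.py <<'E'
import numpy as np, cv2
from scipy.spatial.transform import Rotation as R
from bench import sensors, cams, bot
def grab(n,save=None):
    f=cams.grab_frame(n)
    if save: cv2.imwrite(f'pics/{save}.png',f['frame'][:,:,::-1])
    return f
def rot(f):
    a=np.array(f['attitude'],float)
    return a if a.shape==(3,3) else R.from_quat(a).as_matrix()
def ray(f,uv):
    p=cv2.undistortPoints(np.array([[uv]],float),np.array(f['intrinsics'],float),np.array(f['dist_coeffs'],float))[0,0]
    d=rot(f)@np.array([p[0],p[1],1]); return np.array(f['eye'],float),d/np.linalg.norm(d)
def plane(f,uv,z):
    o,d=ray(f,uv); return o+d*(z-o[2])/d[2]
def cross(f1,u1,f2,u2):
    o1,d1=ray(f1,u1);o2,d2=ray(f2,u2)
    s=np.linalg.lstsq(np.c_[d1,-d2],o2-o1,rcond=None)[0]
    a=o1+s[0]*d1;b=o2+s[1]*d2
    return (a+b)/2,np.linalg.norm(a-b)
def proj(f,P):
    M=rot(f).T
    r=cv2.Rodrigues(M)[0]; t=-M@np.array(f['eye'],float)
    return cv2.projectPoints(np.array([P],float),r,t,np.array(f['intrinsics'],float),np.array(f['dist_coeffs'],float))[0][0,0]
E
python3 - <<'E'
from h import *
import pickle
fs={n:grab(n,n+'0') for n in ('top','side')}
pickle.dump(fs,open('f0.pkl','wb'))
for n,f in fs.items(): print(n,f['eye'],f['attitude'],f['intrinsics'])
s=sensors.observe(); print(s)
E
```

```text
top [ 0.43991991 -0.13255683  1.60407726] [ 0.70916855 -0.70338529  0.03102885 -0.03696366] [[596.81502281   0.         325.73447229]
 [  0.         596.81502281 231.95235135]
 [  0.           0.           1.        ]]
side [ 0.32931225 -0.9823028   1.01750876] [ 0.91323597 -0.12434038  0.04176375 -0.38573996] [[551.33479594   0.         328.29888168]
 [  0.         551.33479594 233.58109396]
 [  0.           0.           1.        ]]
{'time': 0.1, 'joints': array([-1.49549708,  0.42666192,  0.07384329,  1.6065318 , -0.03409768,
        1.11083495, -0.06710374]), 'joint_vel': array([ 9.53615362e-04, -9.92003733e-04, -3.40810440e-05, -2.81707805e-03,
       -4.75725748e-04,  8.75544105e-04, -8.94081629e-04]), 'joint_torque': array([ 9.53799638e-03, -9.51536393e+01,  3.77199367e+00, -4.64399672e+01,
        1.96880201e-02,  6.63203245e-03, -5.27129419e-05]), 'tool_pos': array([0.15040295, 0.65765592, 0.23869031]), 'eef_rot': array([ 1.12175577e-01,  9.93688227e-01, -5.87976059e-04, -2.61670579e-05]), 'ft_force': array([ 0.10297695, -0.79691321,  0.4199699 ]), 'moment': array([0.01090546, 0.03448256, 0.01636656]), 'gripper_force': 0.0, 'gripper_width': 0.08543267620324874}
```

View pics/top0.png

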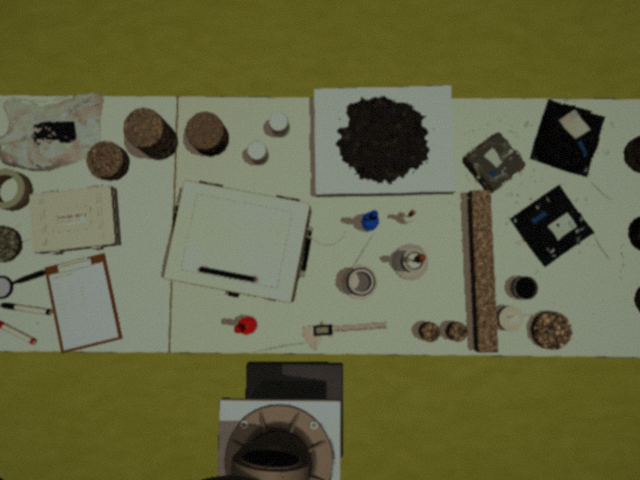

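View pics/side0.png

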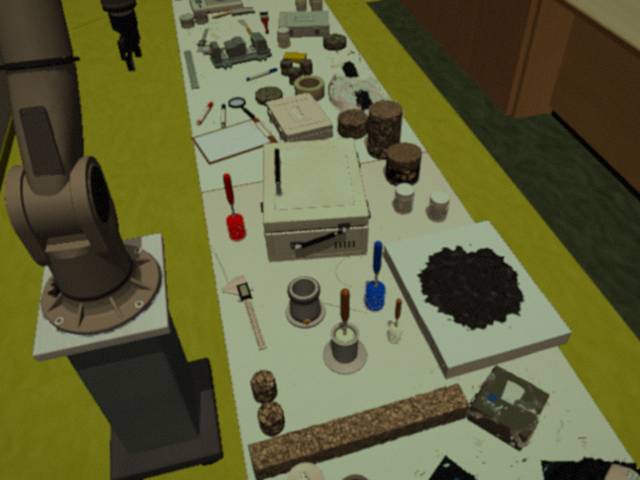

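The top view shows the mould at about (361,281), the pot with the meant brush at (412,261), and the bar on the lid at (228,274). Blue, red and small brushes are decoys. I'll zoom in to measure.

```bash
python3 - <<'E'
from h import *
import pickle
fs=pickle.load(open('f0.pkl','rb'))
t=fs['top']['frame'];s=fs['side']['frame']
z=lambda im,x,y,w,h,W,H:cv2.convertScaleAbs(cv2.resize(im[y:y+h,x:x+w],(W,H),interpolation=cv2.INTER_CUBIC),alpha=1.5)
a=np.hstack([z(t,335,235,100,75,400,300),z(t,160,170,160,140,400,300)[:, :400]])
b=np.hstack([z(s,275,265,100,120,400,300)[:, :400],z(s,255,130,120,135,400,300)])
cv2.imwrite('pics/zoom.png',np.vstack([a,b])[:,:,::-1])
for n in fs:
    hsv=cv2.cvtColor(fs[n]['frame'],cv2.COLOR_RGB2HSV)
    m=cv2.inRange(hsv,(3,90,50),(16,255,190))
    k,l,st,c=cv2.connectedComponentsWithStats(m)
    for i in range(1,k):
        if 12<st[i,4]<400 and 330<c[i][0]<430 : print(n,st[i],c[i])
E
```

```text
top [419 254   7   8  43] [421.65116279 257.44186047]
top [421 323  19  17 148] [429.47297297 331.53378378]
side [341 289   8  33 151] [345.09271523 301.35099338]
side [396 299   5  19  65] [398.04615385 307.35384615]
```

View pics/zoom.png

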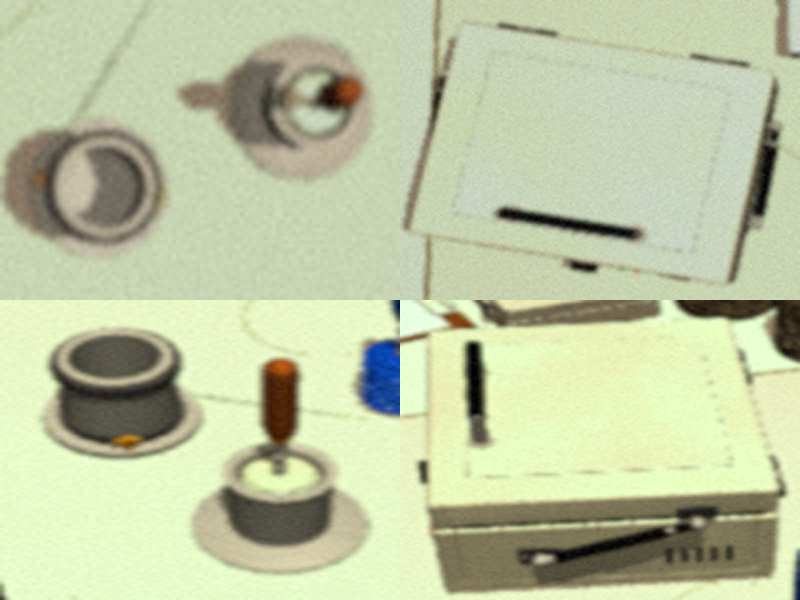

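```bash
python3 - <<'E'
from h import *
import pickle
fs=pickle.load(open('f0.pkl','rb'));T,S=fs['top'],fs['side']
np.set_printoptions(precision=4,suppress=True)
for n,a,b,z in [('mould rim',(361.2,281.7),(303.8,289.8),.09),('pot rim',(414.5,260.2),(345,333.8),.08),('handle top',(421.3,257.5),(345.3,291.5),.217),('barL',(201.2,269.4),(276.6,150.3),.184),('barR',(256,279.2),(279,193),.184)]:
    print(n,*cross(T,a,S,b),plane(T,a,z),plane(S,b,z))
# lid corners (top), z .143
for uv in [(183.5,181),(310,203.5),(162.5,276.5),(293,301.5)]: print(plane(T,uv,.143))
E
```

```text
mould rim [ 0.4611 -0.2103  0.0835] 0.0013884316275705503 [ 0.4604 -0.2099  0.09  ] [ 0.4609 -0.2158  0.09  ]
pot rim [ 0.5164 -0.3459  0.0816] 0.0003680940651736852 [ 0.5163 -0.3461  0.08  ] [ 0.5169 -0.3449  0.08  ]
handle top [ 0.5168 -0.3434  0.2136] 0.001647757841307202 [ 0.5159 -0.3427  0.217 ] [ 0.5169 -0.3462  0.217 ]
barL [0.4855 0.1749 0.1865] 0.000972322281769508 [0.4851 0.1755 0.184 ] [0.4864 0.1783 0.184 ]
barR [0.4637 0.0486 0.151 ] 0.000543224258832486 [0.4629 0.0446 0.184 ] [0.4589 0.0094 0.184 ]
[0.7052 0.2347 0.143 ]
[ 0.6512 -0.0802  0.143 ]
[0.4683 0.2786 0.143 ]
[ 0.4102 -0.0415  0.143 ]
```

```bash
python3 -m inch '[[-1,0,0,0.25,0],[-1,0,0,0.25,0],[-1,0.208,-0.173,0.25,-0.01],[-1,0.208,-0.173,0,-0.01],[-1,0.208,-0.173,0,-0.01],[-1,0.208,-0.173,0,-0.01],[-1,0.208,-0.173,0,-0.01],[-1,0.208,-0.173,0,-0.01],[-1,0.208,-0.173,0,-0.01],[-1,0.208,-0.173,0,-0.01]]' 40
python3 -m inch '[[-1,0.133,-0.267,0,-0.012],[-1,0.133,-0.267,0,-0.012],[-1,0.133,-0.267,0,-0.012],[-1,0.133,-0.267,0,-0.012],[-1,0.133,-0.267,0,-0.012],[-1,0.133,-0.267,0,-0.012],[-1,0.133,-0.267,0,-0.012],[-1,0.133,-0.267,0,-0.012],[-1,0.133,-0.267,0,-0.012],[-1,0.133,-0.267,0,-0.012]]'
python3 -m inch '[[-1,-0.056,-0.263,0,-0.011],[-1,-0.056,-0.263,0,-0.011],[-1,-0.056,-0.263,0,-0.011],[-1,-0.056,-0.263,0,-0.011],[-1,-0.056,-0.263,0,-0.011],[-1,-0.056,-0.263,0,-0.011],[-1,-0.056,-0.263,0,-0.011],[-1,-0.056,-0.263,0,-0.011]]'
```

```text
time: 1.1
tool_pos: [0.3981, 0.4515, 0.3481]
eef_rot: [0.357, 0.934, -0.0, -0.0]
ft_force: [0.7, 1.0, 0.2]
gripper_width: 0.0853
gripper_force: 0.0
time: 2.1
tool_pos: [0.597, 0.0507, 0.3482]
eef_rot: [0.676, 0.737, 0.0, -0.0]
ft_force: [0.7, 0.8, 0.4]
gripper_width: 0.0855
gripper_force: 0.0
time: 2.9
tool_pos: [0.5287, -0.2646, 0.3482]
eef_rot: [0.851, 0.525, 0.0, -0.0]
ft_force: [0.7, 0.4, 0.6]
gripper_width: 0.0856
gripper_force: 0.0
```

```bash
python3 -m inch '[[-1,0,0,0,0],[-1,0,0,0,0]]' >/dev/null; python3 - <<'E'
from h import *
import pickle
f=grab('wrist','wrist1'); pickle.dump(f,open('w1.pkl','wb'))
print(f['eye'],[proj(f,p) for p in [(.516,-.345,.217),(.516,-.345,.08),(.4606,-.2105,.09)]])
E
```

```text
[ 0.56221438 -0.19833083  0.48121463] [array([347.90519644, 326.32951577]), array([338.77081963, 267.31154833]), array([239.39942119, 188.18345577])]
```

View pics/wrist1.png

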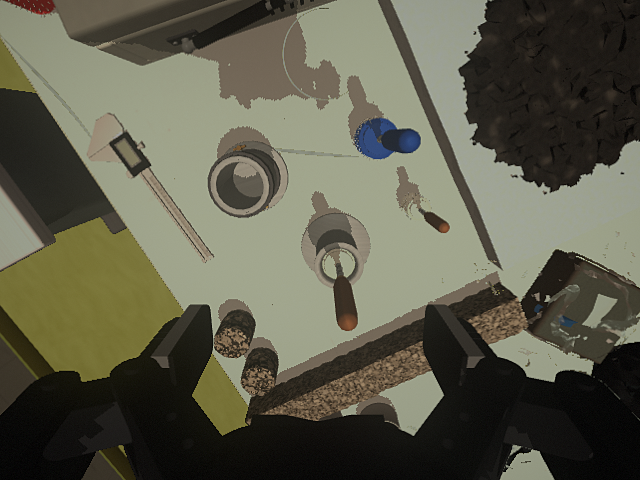

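The wrist view shows the mould rim at about (240,183), the pot rim at (339,264) and the handle end at (346,322), so all agree with the predictions to within 5 px. I'll refine with rays.

```bash
python3 - <<'E'
from h import *
import pickle
f=pickle.load(open('w1.pkl','rb')); im=f['frame']
hsv=cv2.cvtColor(im,cv2.COLOR_RGB2HSV)
m=cv2.inRange(hsv,(3,90,40),(16,255,220)); m[:, :310]=0; m[:,380:]=0; m[:260]=0; m[340:]=0
ys,xs=np.nonzero(m); 
for r in (290,300,310,320): print(r,xs[ys==r].min(),xs[ys==r].max(),end=' ; ')
print('end row',ys.max())
print('mould',plane(f,(240.5,183),.09),'pot',plane(f,(339,264.5),.08),'top',plane(f,(346.3,323),.217))
hsvg=cv2.cvtColor(im,cv2.COLOR_RGB2GRAY)
for nm,(x,y,w,h) in dict(mould=(195,135,100,95),pot=(300,230,80,70)).items():
    c=cv2.HoughCircles(cv2.resize(hsvg[y:y+h,x:x+w],None,fx=4,fy=4),cv2.HOUGH_GRADIENT,1.5,30,param1=120,param2=30,minRadius=60,maxRadius=150)
    if c is not None: print(nm,[(round(a/4+x,1),round(b/4+y,1),round(r/4,1)) for a,b,r in c[0][:4]])
E
```

```text
290 334 351 ; 300 335 353 ; 310 336 355 ; 320 337 356 ; end row 330
mould [ 0.46448858 -0.20619309  0.09      ] pot [ 0.51778373 -0.34192277  0.08      ] top [ 0.51613584 -0.34163009  0.217     ]
mould [(np.float32(240.9), np.float32(184.3), np.float32(30.3)), (np.float32(251.4), np.float32(178.3), np.float32(29.0)), (np.float32(259.7), np.float32(180.9), np.float32(28.1)), (np.float32(234.9), np.float32(189.2), np.float32(34.4))]
pot [(np.float32(338.4), np.float32(262.4), np.float32(16.8)), (np.float32(338.8), np.float32(270.3), np.float32(21.5))]
```

```bash
python3 -m inch '[[-1,-0.042,-0.26,0,0],[-1,-0.042,-0.26,0,0],[-1,0,0,-0.2,0],[-1,0,0,-0.2,0],[-1,0,0,-0.2,0],[-1,0,0,-0.2,0],[-1,0,0,-0.2,0],[-1,0,0,-0.2,0],[-1,0,0,0,0],[-1,0,0,0,0]]'
python3 - <<'E'
from h import *
f=grab('wrist','wrist2'); im=f['frame']
s=sensors.observe();print(s['tool_pos'])
print([proj(f,p) for p in [(.516,-.3425,.217),(.516,-.3425,.17),(.516,-.3425,.08)]])
E
```

```text
time: 4.15
tool_pos: [0.5173, -0.3405, 0.1687]
eef_rot: [0.85, 0.526, -0.0, -0.0]
ft_force: [0.6, 0.2, 1.2]
gripper_width: 0.0854
gripper_force: 0.0
[ 0.51762446 -0.34108929  0.16953787]
[array([316.12857273, 410.64333407]), array([316.73152083, 326.78049101]), array([317.24137305, 255.87375705])]
```

View pics/wrist2.png

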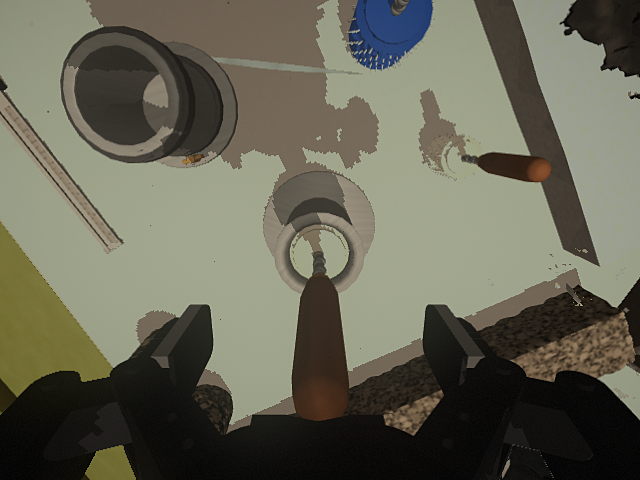

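The handle, at about column 320, is centred between the fingers (midline about 318). I'll close on it.

```bash
python3 -m inch '[[-1,0,0,-0.02,0],[1,0,0,0,0],[1,0,0,0,0],[1,0,0,0,0],[1,0,0,0,0],[1,0,0,0,0],[1,0,0,0,0],[1,0,0,0,0],[1,0,0,0,0],[1,0,0,0,0]]' 40; python3 -m inch '[[1,0,0,0,0]]'
```

```text
time: 5.2
tool_pos: [0.517, -0.3414, 0.1654]
eef_rot: [0.851, 0.526, 0.0, 0.0]
ft_force: [0.9, -0.2, 5.5]
gripper_width: 0.0183
gripper_force: 39.5
time: 5.3
tool_pos: [0.517, -0.3414, 0.1654]
eef_rot: [0.851, 0.526, 0.0, 0.0]
ft_force: [1.5, -0.8, 4.4]
gripper_width: 0.0183
gripper_force: 39.5
```

```bash
python3 -m inch '[[1,0,0,0.1,0],[1,0,0,0.15,0],[1,0,0,0.2,0],[1,0,0,0.2,0],[1,0,0,0.2,0],[1,-0.09,0.225,0,0],[1,-0.09,0.225,0,0],[1,-0.09,0.225,0,0],[1,-0.09,0.225,0,0],[1,0,0,0,0]]'; python3 - <<'E'
from h import *
print(sensors.observe()['tool_pos'])
f=grab('side');g=grab('wrist');t=grab('top')
z=lambda im,x,y,w,h,W,H:cv2.convertScaleAbs(cv2.resize(im[y:y+h,x:x+w],(W,H),interpolation=cv2.INTER_CUBIC),alpha=1.3)
a=np.hstack([z(f['frame'],255,190,160,160,400,400),z(g['frame'],120,80,400,400,400,400)])
cv2.imwrite('pics/over.png',a[:,:,::-1])
E
```

```text
time: 6.3
tool_pos: [0.4615, -0.2023, 0.2929]
eef_rot: [0.849, 0.528, 0.001, -0.002]
ft_force: [0.7, 0.1, -1.8]
gripper_width: 0.0179
gripper_force: 39.5
[ 0.46151388 -0.20233057  0.29292303]
```

View pics/over.png

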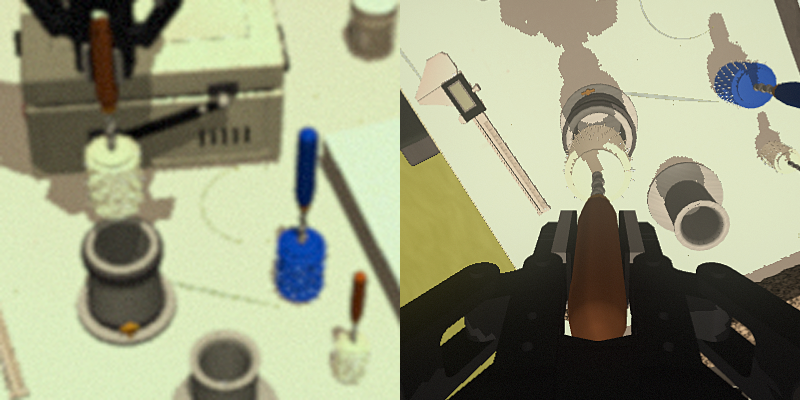

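```bash
python3 -m inch '[[1,0.01,-0.033,0,0],[1,0,0,-0.1,0],[1,0,0,-0.15,0],[1,0,0,-0.15,0],[1,0,0,0,0]]'; python3 -m inch '[[1,0,0,-0.13,0],[1,0,0,-0.13,0],[1,0,0,0,0]]'
```

```text
time: 6.95
tool_pos: [0.4629, -0.2122, 0.2306]
eef_rot: [0.851, 0.525, -0.002, -0.001]
ft_force: [0.2, 0.6, -0.4]
gripper_width: 0.0175
gripper_force: 39.4
time: 7.25
tool_pos: [0.4636, -0.2119, 0.1929]
eef_rot: [0.851, 0.525, -0.001, -0.001]
ft_force: [1.3, -0.1, -0.2]
gripper_width: 0.0179
gripper_force: 39.4
```

```bash
python3 -m inch '[[1,0,0.027,-0.07,0],[1,0,0,-0.07,0],[1,0,0,0,0],[1,0,0,0,0]]'
```

```text
time: 7.65
tool_pos: [0.4644, -0.2073, 0.1729]
eef_rot: [0.851, 0.526, -0.0, -0.0]
ft_force: [0.4, 0.3, -0.2]
gripper_width: 0.018
gripper_force: 39.5
```

```bash
python3 - <<'E'
from h import *
f=grab('side');g=grab('wrist')
z=lambda im,x,y,w,h,W,H:cv2.convertScaleAbs(cv2.resize(im[y:y+h,x:x+w],(W,H),interpolation=cv2.INTER_CUBIC),alpha=1.3)
a=np.hstack([z(f['frame'],255,230,100,100,400,400),z(g['frame'],120,80,400,400,400,400)])
cv2.imwrite('pics/bot.png',a[:,:,::-1])
E
```

```text
(no output)
```

View pics/bot.png

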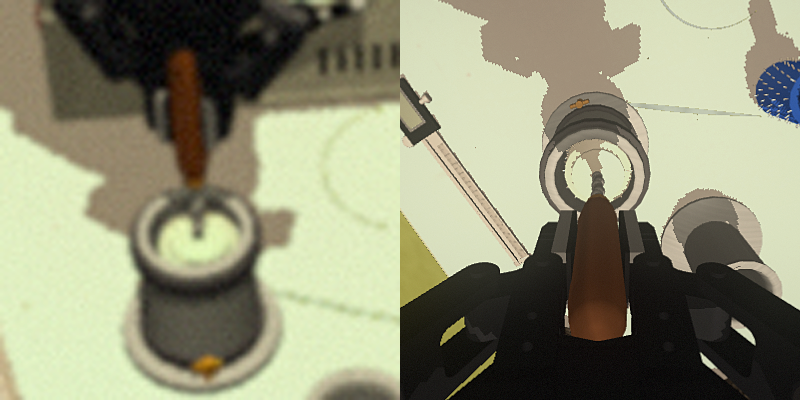

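The brush is centred in the mould's bore with no side force. I'll do the strokes.

```bash
python3 -m inch '[[1,0,0,-0.015,0],[1,0,0,0,0],[1,0,0,0.15,0],[1,0,0,0.15,0],[1,0,0,0.1,0],[1,0,0,0,0],[1,0,0,0,0]]'; python3 -m inch '[[1,0,0,-0.15,0],[1,0,0,-0.15,0],[1,0,0,-0.1,0],[1,0,0,0,0],[1,0,0,0,0]]';  python3 -m inch '[[1,0,0,0.15,0],[1,0,0,0.15,0],[1,0,0,0.1,0],[1,0,0,0,0],[1,0,0,0,0]]'
```

```text
time: 8.45
tool_pos: [0.4644, -0.2069, 0.2303]
eef_rot: [0.851, 0.526, 0.0, -0.0]
ft_force: [1.2, 0.5, -1.7]
gripper_width: 0.0178
gripper_force: 39.5
time: 8.95
tool_pos: [0.4641, -0.2075, 0.1705]
eef_rot: [0.851, 0.525, -0.0, -0.0]
ft_force: [0.3, -0.2, -0.6]
gripper_width: 0.0181
gripper_force: 39.4
time: 9.45
tool_pos: [0.4646, -0.207, 0.2309]
eef_rot: [0.851, 0.526, 0.001, 0.0]
ft_force: [-0.3, 0.4, -1.0]
gripper_width: 0.0177
gripper_force: 39.5
```

```bash
python3 -m inch '[[1,0,0,0.14,0],[1,0,0,0.14,0],[1,0,0,0.14,0],[1,0.07,-0.18,0,0],[1,0.07,-0.18,0,0],[1,0.07,-0.18,0,0],[1,0.07,-0.18,0,0],[1,0.07,-0.176,0,0],[1,0,0,0,0],[1,0,0,0,0]]';  python3 -m inch '[[1,0,0,0,0],[1,0,0,0,0]]'; python3 - <<'E'
from h import *
g=grab('wrist','ret')
cv2.imwrite('pics/ret.png',g['frame'][100:420,200:440,::-1])
print(sensors.observe()['tool_pos'])
E
```

```text
time: 10.45
tool_pos: [0.5162, -0.3421, 0.2924]
eef_rot: [0.851, 0.525, -0.001, -0.001]
ft_force: [0.4, 0.6, -1.2]
gripper_width: 0.018
gripper_force: 39.5
time: 10.65
tool_pos: [0.5168, -0.3407, 0.2934]
eef_rot: [0.85, 0.526, 0.0, -0.0]
ft_force: [-0.3, 0.3, -0.0]
gripper_width: 0.0179
gripper_force: 39.5
[ 0.51690807 -0.34068432  0.29349863]
```

View pics/ret.png

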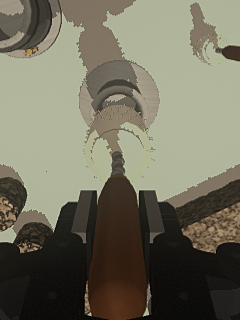

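The brush hangs over the pot, in line with it at column about 120 of the crop. I'll lower it.

```bash
python3 -m inch '[[1,0,-0.004,-0.15,0],[1,0,0,-0.15,0],[1,0,0,-0.1,0],[1,0,0,0,0]]';  python3 -m inch '[[1,0,0,-0.13,0],[1,0,0,-0.13,0],[1,0,0,0,0],[1,0,0,0,0]]'
```

```text
time: 11.1
tool_pos: [0.5163, -0.3412, 0.2319]
eef_rot: [0.85, 0.526, -0.001, -0.001]
ft_force: [-0.7, 0.1, -0.0]
gripper_width: 0.0178
gripper_force: 39.5
time: 11.5
tool_pos: [0.5171, -0.3424, 0.1956]
eef_rot: [0.851, 0.526, 0.0, 0.0]
ft_force: [0.1, -0.5, -1.0]
gripper_width: 0.0181
gripper_force: 39.5
```

```bash
python3 -m inch '[[1,0,0.004,-0.08,0],[1,0,0,-0.08,0],[1,0,0,0,0],[1,0,0,0,0]]';  python3 -m inch '[[1,0,0,-0.025,0],[1,0,0,0,0],[1,0,0,0,0]]'
```

```text
time: 11.9
tool_pos: [0.5167, -0.3415, 0.1703]
eef_rot: [0.851, 0.526, -0.0, -0.0]
ft_force: [-0.2, 0.3, -0.5]
gripper_width: 0.0183
gripper_force: 39.5
time: 12.2
tool_pos: [0.5168, -0.3416, 0.1668]
eef_rot: [0.851, 0.526, 0.0, -0.0]
ft_force: [-0.8, 1.3, -0.9]
gripper_width: 0.0183
gripper_force: 39.5
```

```bash
python3 -m inch '[[1,0,0,-0.008,0],[1,0,0,0,0]]';  python3 -m inch '[[0.6,0,0,0,0],[0.2,0,0,0,0],[-0.2,0,0,0,0],[-1,0,0,0,0],[-1,0,0,0,0],[-1,0,0,0,0],[-1,0,0,0,0],[-1,0,0,0,0],[-1,0,0,0,0]]'; python3 -m inch '[[-1,0,0,0.1,0],[-1,0,0,0.2,0],[-1,0,0,0.2,0],[-1,0,0,0.2,0],[-1,0,0,0.2,0],[-1,0,0,0.2,0],[-1,0,0,0.2,0],[-1,0,0,0,0]]'; python3 - <<'E'
from h import *
f=grab('side');t=grab('top')
z=lambda im,x,y,w,h,W,H:cv2.convertScaleAbs(cv2.resize(im[y:y+h,x:x+w],(W,H),interpolation=cv2.INTER_CUBIC),alpha=1.4)
cv2.imwrite('pics/stood.png',np.hstack([z(f['frame'],275,265,110,120,400,440),z(t['frame'],335,205,110,120,400,440)])[:,:,::-1])
E
```

```text
time: 12.4
tool_pos: [0.5168, -0.3415, 0.1655]
eef_rot: [0.851, 0.526, 0.0, -0.0]
ft_force: [-0.5, 0.7, -2.3]
gripper_width: 0.018
gripper_force: 39.6
time: 13.3
tool_pos: [0.5168, -0.3415, 0.1655]
eef_rot: [0.851, 0.526, -0.0, -0.0]
ft_force: [1.3, -0.3, 0.2]
gripper_width: 0.0854
gripper_force: 0.0
time: 14.1
tool_pos: [0.5174, -0.3429, 0.3654]
eef_rot: [0.851, 0.525, 0.002, 0.002]
ft_force: [-0.6, -0.6, -0.4]
gripper_width: 0.0851
gripper_force: 0.0
```

View pics/stood.png

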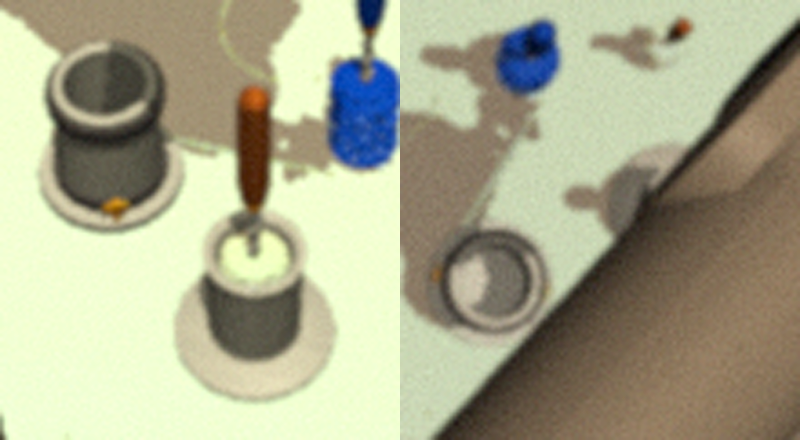

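The brush stands upright in its pot and the mould is unmoved. Next is the bar.

```bash
python3 -m inch '[[-1,-0.01,0.252,0,0.005],[-1,-0.01,0.252,0,0.005],[-1,-0.01,0.252,0,0.005],[-1,-0.01,0.252,0,0.005],[-1,-0.01,0.252,0,0.005],[-1,-0.01,0.252,0,0.005],[-1,-0.01,0.252,0,0.005],[-1,-0.01,0.252,0,0.004],[-1,-0.01,0.252,0,0.004],[-1,-0.01,0.252,0,0.004]]'; python3 -m inch '[[-1,-0.08,0.2,0,0],[-1,-0.09,0.2,0,0],[-1,0,0,0,0],[-1,0,0,0,0],[-1,0,0,0,0]]'; python3 - <<'E'
from h import *
g=grab('wrist','bar'); s=sensors.observe(); print(s['tool_pos'],R.from_quat(s['eef_rot']).as_matrix()[:,1])
c=np.array([.474,.110,.184]);y=np.array([.168,.986,0])
print(proj(g,c),proj(g,c+.055*y),proj(g,c-.055*y))
m=(g['frame'].max(2)<40).astype(np.uint8)
k,l,st,ct=cv2.connectedComponentsWithStats(m)
for i in range(1,k):
    if st[i,4]>300: print(st[i],ct[i],cv2.minAreaRect(np.argwhere(l==i)[:,::-1].astype(np.float32)))
E
```

```text
time: 15.2
tool_pos: [0.501, 0.0379, 0.3601]
eef_rot: [0.764, 0.646, -0.0, -0.0]
ft_force: [1.5, 0.1, -0.2]
gripper_width: 0.0855
gripper_force: 0.0
time: 15.7
tool_pos: [0.4763, 0.0956, 0.3603]
eef_rot: [0.764, 0.645, -0.0, -0.0]
ft_force: [-0.3, -0.2, 0.4]
gripper_width: 0.0854
gripper_force: 0.0
[0.47642762 0.09545656 0.36031533] [ 9.85627906e-01 -1.68930543e-01 -3.21323145e-04]
[312.29949918 205.64380562] [311.94220121 139.91531026] [312.62439275 265.06960675]
[ 559    0   81   99 4109] [595.71452908  55.14796788] ((598.0870971679688, 49.61376953125), (97.2459945678711, 79.08940124511719), 88.09085083007812)
[305 119  16 113 653] [312.06125574 152.143951  ] ((312.4999694824219, 175.0), (14.999998092651367, 111.99998474121094), 0.0)
[  93  186   97  143 5822] [137.18704912 251.62298179] ((146.9842987060547, 250.6829833984375), (141.06015014648438, 66.51715850830078), 70.46334838867188)
[    0   268   640   212 68016] [319.04785639 412.21318513] ((319.5, 373.5), (211.0, 639.0), 90.0)
```

View pics/bar.png

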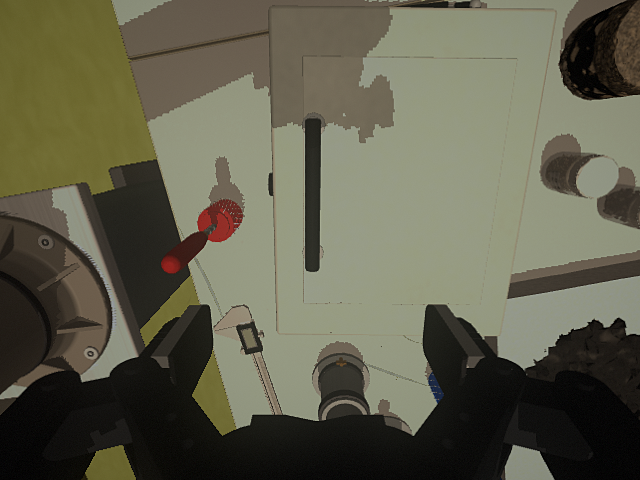

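The bar appears parallel to the image columns, centred at column 312.6, rows 118 to 271, which matches the prediction (312,205). I'll go down and grip it.

```bash
python3 -m inch '[[-1,-0.016,0.097,-0.2,0],[-1,0,0,-0.25,0],[-1,0,0,-0.25,0],[-1,0,0,-0.2,0],[-1,0,0,-0.15,0],[-1,0,0,-0.1,0],[-1,0,0,-0.08,0],[-1,0,0,0,0],[-1,0,0,0,0]]'; python3 -m inch '[[1,0,0,0,0],[1,0,0,0,0],[1,0,0,0,0],[1,0,0,0,0],[1,0,0,0,0],[1,0,0,0,0],[1,0,0,0,0],[1,0,0,0,0],[1,0,0,0,0],[1,0,0,0,0]]' 40; python3 - <<'E'
import numpy as np
p=np.arctan2(.077,.205);r=.219
th=np.array([0,.03,.09,.16,.24,.32,.40,.48,.56,.64,.72,.79,.85,.9,.94,.97])
P=np.c_[-r*np.cos(p+th)*.986,r*np.cos(p+th)*.168,r*np.sin(p+th)]
for t,d in zip(th[1:],np.diff(P,axis=0)/.15): print(t,d.round(3))
E
```

```text
time: 16.65
tool_pos: [0.4743, 0.1106, 0.1764]
eef_rot: [0.764, 0.645, 0.0, 0.0]
ft_force: [-0.6, -0.1, 0.1]
gripper_width: 0.0856
gripper_force: 0.0
time: 17.65
tool_pos: [0.4743, 0.111, 0.1763]
eef_rot: [0.764, 0.645, 0.0, 0.0]
ft_force: [2.1, -0.9, 5.4]
gripper_width: 0.0115
gripper_force: 39.1
0.03 [ 0.016 -0.003  0.041]
0.09 [ 0.035 -0.006  0.08 ]
0.16 [ 0.047 -0.008  0.09 ]
0.24 [ 0.061 -0.01   0.099]
0.32 [ 0.069 -0.012  0.094]
0.4 [ 0.076 -0.013  0.088]
0.48 [ 0.083 -0.014  0.081]
0.56 [ 0.089 -0.015  0.074]
0.64 [ 0.094 -0.016  0.067]
0.72 [ 0.099 -0.017  0.059]
0.79 [ 0.09  -0.015  0.045]
0.85 [ 0.08  -0.014  0.033]
0.9 [ 0.068 -0.012  0.024]
0.94 [ 0.055 -0.009  0.017]
0.97 [ 0.042 -0.007  0.011]
```

```bash
python3 -m inch '[[1,0.016,-0.003,0.041,0],[1,0.035,-0.006,0.08,0],[1,0.047,-0.008,0.09,0],[1,0.061,-0.01,0.099,0],[1,0,0,0,0]]'; python3 -m inch '[[1,0,0,0,0]]'
```

```text
time: 18.15
tool_pos: [0.4975, 0.1068, 0.2232]
eef_rot: [0.764, 0.645, -0.001, -0.001]
ft_force: [-5.4, 0.7, -4.2]
gripper_width: 0.0115
gripper_force: 40.0
time: 18.25
tool_pos: [0.4966, 0.107, 0.2219]
eef_rot: [0.764, 0.645, -0.001, -0.001]
ft_force: [-5.0, 1.0, -3.9]
gripper_width: 0.0112
gripper_force: 40.1
```

```bash
python3 -m inch '[[1,0.069,-0.012,0.094,0],[1,0.076,-0.013,0.088,0],[1,0.083,-0.014,0.081,0],[1,0.089,-0.015,0.074,0],[1,0.094,-0.016,0.067,0],[1,0.099,-0.017,0.059,0],[1,0,0,0,0],[1,0,0,0,0]]'; python3 - <<'E'
from h import *
s=sensors.observe();t=s['tool_pos']
d=t-np.array([.4743,.111,.1763]); X=d@[.986,-.168,0]; print(t,X,d[2],'theta',np.arctan2(.077+d[2],.205-X)-np.arctan2(.077,.205),'r',np.hypot(.077+d[2],.205-X),s['ft_force'])
E
```

```text
time: 19.05
tool_pos: [0.5739, 0.0932, 0.2932]
eef_rot: [0.764, 0.645, -0.0, -0.001]
ft_force: [-17.8, -3.4, 27.3]
gripper_width: 0.0112
gripper_force: 44.5
[0.5738517  0.09323186 0.29320068] 0.10114302505223262 0.1169006837763572 theta 0.7197557085843904 r 0.21996305693056745 [-17.81125193  -3.38026744  27.29434104]
```

```bash
python3 -m inch '[[1,-0.006,0.001,0.012,0],[1,0,0,0,0]]'; cat > th.py <<'E'
from h import *
s=sensors.observe();t=s['tool_pos']
d=t-np.array([.4743,.111,.1763]); X=d@[.986,-.168,0]; p=np.arctan2(.077+d[2],.205-X)
F=s['ft_force'];fx=F@[.986,-.168,0]
print('theta',p-np.arctan2(.077,.205),'r',np.hypot(.077+d[2],.205-X),'Frad',-fx*np.cos(p)+F[2]*np.sin(p),'Ftan',fx*np.sin(p)+F[2]*np.cos(p),'vel',np.abs(s['joint_vel']).max())
E
python3 th.py
```

```text
time: 19.25
tool_pos: [0.573, 0.0934, 0.2931]
eef_rot: [0.764, 0.645, -0.001, 0.0]
ft_force: [1.5, -4.5, -4.8]
gripper_width: 0.0112
gripper_force: 41.3
theta 0.71604511390129 r 0.22023151425644727 Frad -5.333520759455408 Ftan -0.3261735295873729 vel 0.006144980112330041
```

```bash
python3 - <<'E'
import numpy as np
p=np.arctan2(.077,.205);r=.2202
th=np.array([.716,.77,.83,.88,.92,.95])
P=np.c_[-r*np.cos(p+th)*.986,r*np.cos(p+th)*.168,r*np.sin(p+th)]
for t,d in zip(th[1:],np.diff(P,axis=0)/.15): print(t,d.round(4))
E
```

```text
0.77 [ 0.0697 -0.0119  0.0358]
0.83 [ 0.0796 -0.0136  0.0352]
0.88 [ 0.0678 -0.0116  0.0256]
0.92 [ 0.0551 -0.0094  0.018 ]
0.95 [ 0.0418 -0.0071  0.012 ]
```

```bash
python3 -m inch '[[1,0.07,-0.012,0.036,0],[1,0.08,-0.014,0.035,0],[1,0,0,0,0]]'; python3 th.py; python3 -m inch '[[1,0.068,-0.012,0.026,0],[1,0.055,-0.009,0.018,0],[1,0,0,0,0],[1,0,0,0,0]]'; python3 th.py
```

```text
time: 19.55
tool_pos: [0.5968, 0.0891, 0.3048]
eef_rot: [0.764, 0.645, -0.0, 0.0]
ft_force: [-5.8, -3.7, 7.2]
gripper_width: 0.0116
gripper_force: 42.1
theta 0.8379185633028627 r 0.2207319356996393 Frad 8.615725897163236 Ftan -2.1317191671356857 vel 0.030704212961490285
time: 19.95
tool_pos: [0.6143, 0.0861, 0.311]
eef_rot: [0.764, 0.645, -0.001, 0.0]
ft_force: [-2.8, -5.0, 2.7]
gripper_width: 0.0111
gripper_force: 42.1
theta 0.9233233961438956 r 0.22076975309037972 Frad 3.1079023986861416 Ftan -1.1141250297156937 vel 0.0066790365536515146
```

```bash
python3 -m inch '[[1,0.049,-0.008,0.014,0],[1,0.049,-0.008,0.012,0],[1,0,0,0,0],[1,0,0,0,0]]'; python3 th.py; python3 - <<'E'
import numpy as np
p=np.arctan2(.077,.205);r=.2207
th=np.array([1.0,.96,.91,.86,.81,.77,.75])
P=np.c_[-r*np.cos(p+th)*.986,r*np.cos(p+th)*.168,r*np.sin(p+th)]
for t,d in zip(th[1:],np.diff(P,axis=0)/.15): print(t,d.round(4))
E
```

```text
time: 20.35
tool_pos: [0.6292, 0.0837, 0.3149]
eef_rot: [0.764, 0.645, -0.0, 0.0]
ft_force: [-1.3, -5.2, 1.5]
gripper_width: 0.0108
gripper_force: 42.1
theta 0.9937839764759901 r 0.22076534779627235 Frad 1.5409665559518795 Ftan -0.03679812113925285 vel 0.0036344184371002557
0.96 [-0.0565  0.0096 -0.0135]
0.91 [-0.0698  0.0119 -0.0201]
0.86 [-0.0687  0.0117 -0.0236]
0.81 [-0.0674  0.0115 -0.027 ]
0.77 [-0.0529  0.009  -0.0241]
0.75 [-0.0261  0.0044 -0.0128]
```

Past the balance at about 0.99. I'll ease it back.

```bash
python3 -m inch '[[1,-0.056,0.009,-0.0135,0],[1,-0.07,0.012,-0.02,0],[1,-0.069,0.012,-0.0235,0],[1,0,0,0,0]]'; python3 th.py; python3 -m inch '[[1,-0.067,0.011,-0.027,0],[1,-0.053,0.009,-0.024,0],[1,-0.02,0.003,-0.01,0],[1,0,0,0,0],[1,0,0,0,0],[1,0,0,0,0],[1,0,0,0,0]]'; python3 th.py
```

```text
time: 20.75
tool_pos: [0.5981, 0.0893, 0.3058]
eef_rot: [0.764, 0.645, -0.001, -0.0]
ft_force: [0.9, -7.4, -2.6]
gripper_width: 0.0115
gripper_force: 41.1
theta 0.8448861245850281 r 0.22117930720106124 Frad -3.1988282031264164 Ftan 1.0703217404511813 vel 0.024846018332473425
time: 21.45
tool_pos: [0.578, 0.0929, 0.2973]
eef_rot: [0.764, 0.645, -0.0, -0.0]
ft_force: [-4.1, -5.0, 7.6]
gripper_width: 0.0116
gripper_force: 41.3
theta 0.7448467808771038 r 0.22166646551332383 Frad 8.19553663993571 Ftan 0.5222182950383898 vel 0.0015250302447406981
```

```bash
python3 -m inch '[[1,0,0,0,0],[1,0,0,0,0],[1,0,0,0,0],[1,0,0,0,0],[1,0,0,0,0]]'; python3 th.py; python3 - <<'E'
from h import *
import pickle
f0=pickle.load(open('f0.pkl','rb'))['side']['frame'];f=grab('side')['frame']
d=np.abs(f.astype(int)-f0).max(2)
for n,(x,y,w,h) in dict(mould=(282,272,46,60),pot=(318,285,52,90),blue=(362,238,26,76),small=(385,298,20,48),cores=(248,368,40,70)).items(): print(n,d[y:y+h,x:x+w].mean(),(d[y:y+h,x:x+w]>60).sum())
hsv=cv2.cvtColor(f,cv2.COLOR_RGB2HSV);m=cv2.inRange(hsv,(3,90,50),(16,255,190));k,l,st,c=cv2.connectedComponentsWithStats(m)
print([(st[i],c[i]) for i in range(1,k) if st[i,4]>60 and 330<c[i][0]<430])
E
```

```text
time: 21.95
tool_pos: [0.578, 0.0929, 0.2973]
eef_rot: [0.764, 0.645, -0.0, -0.0]
ft_force: [-4.7, -5.2, 6.7]
gripper_width: 0.0109
gripper_force: 41.3
theta 0.7449632584361909 r 0.22165826717989878 Frad 7.664175080370725 Ftan -0.3342969138570311 vel 0.0018216114611440558
mould 7.550724637681159 0
pot 8.701923076923077 0
blue 8.341093117408906 5
small 8.939583333333333 0
cores 7.445357142857143 0
[(array([341, 289,   8,  34, 202], dtype=int32), array([344.38118812, 303.42079208])), (array([396, 299,   5,  19,  70], dtype=int32), array([397.85714286, 307.7       ]))]
```

Nothing else has moved, and the lid is still at about 0.745.

```bash
python3 -c "
from bench import bot
print(bot.hand_in())"
```

```text
the job is handed in; nothing more can be done
None
```

I brushed out the mould with two full strokes, stood the brush back in its pot, took the lid past its balance point to about 0.99 rad, eased it back, and am holding it still at about 0.745 rad. The job is handed in at about 22 s; the last side-camera check showed the mould, pot, blue and small brushes and cores unmoved (caliper, jar and red brush not rechecked).

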